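# Turn the offering wheel to the spirit house

### The job

With one fingertip, gently push a spoke of the brass offering wheel so that it turns clockwise (seen from above), never backwards, until the round bowl on it stands centred straight in front of the open doorway of the wooden spirit house. Only push: do not grip, lift, shift or twist the stand's foot, and leave the vase, the incense pot and the saucer undisturbed.

Things in the scene. Friction and masses are not known exactly. Their poses are not given: they have to be found in the camera images.
- stand: Brass foot of the offering stand, loose, about 1.8 kg: disc of 120 mm diameter, 18 mm high at 50 mm radius, sloping to a slim column that carries the wheel. Origin: centre of its underside, on the wheel's vertical axis; z up. The wheel's hub is 44 mm across, its finial 82 mm high.
- wheel (a joint): Angle (rad) of the brass wheel on the foot; falls as it turns clockwise seen from above; 0: bowl along the foot's +x. No stop within a full turn; light friction (0.05 N m), stays where left. Three spokes 120 degrees apart, bars 10 mm wide, 45 to 53 mm above the altar top, free to push from 25 to 95 mm radius; their ends carry a round bowl, a white candle and a flat square tray.
- bowl (a point): Rim centre of the round open brass bowl on the first spoke: 130 mm from the wheel's axis, 60 mm across the rim, rim 89 mm above the altar top.
- candle (a point): Top of the small white electric candle (20 mm diameter, 30 mm tall, on a 32 mm disc), 130 mm from the wheel's axis, 120 degrees anticlockwise of the bowl; top 88 mm above the altar top.
- tray (a point): Top centre of the flat square tray (50 x 50 x 5 mm), 130 mm from the wheel's axis, 120 degrees clockwise of the bowl; top 58 mm above the altar top.
- house: Wooden spirit house model, fixed, about 300 mm from the wheel's axis: plinth 200 x 190 x 30 mm, walls 150 x 150 mm, roof 200 x 190 mm, 240 mm high. Origin: centre of the walls at the altar top. Its front with the open doorway looks along its own -x, roughly to the wheel; y across the doorway, z up. Plinth's front edge at x = -110 mm. The tiny door leaf stands open at +y.
- doorway (a point): Middle of the doorway's sill, 75 mm in front (-x) of the house's origin and 30 mm up; the doorway is 56 mm wide and 75 mm high. The roof's ridge runs front to back (along the house's x) straight above the doorway's centre line.
- vase: White porcelain vase, loose, 72 mm diameter, 140 mm tall; origin at the centre of its underside. Bystander.
- pot: Glazed ceramic incense pot, loose, 84 mm diameter, 65 mm tall; origin at the centre of its underside. Bystander.
- saucer: Stainless steel saucer, loose, 100 mm diameter, 16 mm tall; origin at the centre of its underside. Bystander.

How it is judged:
By the outcome, as a careful person would: the job done as asked, in the order asked, and still so for the second after the job is handed in, with the robot touching nothing.
It also fails if it takes over 43 s, if anything falls off the work surface, if the arm or the gripper's body presses on something with over 40 N, if the wrist force passes 120 N, or if a joint passes its speed limit or range.

### The arm

A 7-joint arm with a two-finger parallel gripper is mounted at the origin on the work surface. World frame = base frame: x ahead of the robot, y to its left, z up, the work surface at z = 0. Lengths are in m, angles in rad, forces in N, time in s.
With the tool pointing down it reaches from about 0.425 to 1.025 m from the base axis. Payload 3.6 kg.
Tool frame: the origin (TCP) lies between the finger pads; the fingertips stand 19 mm ahead of it and the grasp point (between the pads) is the TCP; x points along the fingers, z is the direction in which the jaws open and shut, and the axes are right-handed (so a half turn about x gives the same grasp; the last joint's range is limited). The gripper opens to 85 mm and grips with 20 to 120 N. Pads are 22 mm wide; open, the fingers measure 114 mm over their backs; the gripper's body (76 mm by 85 mm) begins 54 mm behind the grasp point. The pads swing forward as they close: fully open they stand 13 mm farther back than shut.
Start: joints at [-1.355, 0.591, 0.048, 1.609, -0.033, 0.943, -0.034], TCP at [0.221, 0.69, 0.25] pointing down, gripper open.
Joint ranges: [-2.69, 2.69], [-0.47, 2.24], [-1.27, 1.36], [0.19, 2.51], [-1.53, 4.68], [0.08, 2.07], [-3.09, 3.09]. Speed limits (rad/s): [2.57, 2.57, 3.14, 3.14, 3.14, 3.14, 3.14].

### API

Orientations are given as a unit quaternion [w, x, y, z].
In Python, from workcell import sense, snapshot, close_job gives the robot as it stands. The module is installed in compiled form; this text tells all that it offers.
- The arm moves only by the tool carry_out, never from a script. Its argument "increments" is a list of rows, each a list of 6 numbers: the shift along the tool's x, y, z in m, then the turn, a rotation vector about the tool's x, y, z in rad. In form: [[dx, dy, dz, rx, ry, rz], ...]. A call has 1 to 20 rows; each row is the pose to reach, as a shift and turn from the pose commanded when the call began, along the tool's axes at that moment; what a row does not reach only later rows make up. A row lasts 1/8 s, in which the tool goes at most 62.5 mm and 10.7 degrees, less where a joint would pass 70% of its speed; a pose out of reach is approached as far as the arm can. A call with a gripper value outside its range is refused whole. "hand" is the opening, from 0 (shut) to 1 (fully open), set as the call begins (left out, the last holds). The fingers move at their own pace and stop on an object; the grip force is fixed at half the most. Time passes only in rows, so rows that repeat a pose let the fingers close. It gives the time, the measured TCP pose, the force and the opening at its end, in the units of the state.
- sense(): the state, without advancing time (a new reading comes with each control period).
- snapshot(name): name is "scene" or "top" or "wrist"; returns a dict with "frame" (400x640x3 uint8, red, green, blue), "range_z" (400x640 float32, m along the optical axis (not along the pixel's ray), 0 where there is no reading), "camera_matrix" (3x3 intrinsics, pixels), "R" (3x3) and "t" (3): a world point X has camera coordinates R X + t. Camera axes: x right, y down, z forward; pixel columns grow to the right and rows downward; lengths in m; the calibration is good to about 2 mm. A picture is of the moment at which its call begins.
- close_job(): hands the job in, once; it reports no verdict.
The state is a dict: "time_s": time; "q": joint angles; "qd": joint speeds; "joint_torque": joint torques, N m; "tool_pos": TCP position; "orientation": TCP orientation; "ft_force": force on the tool from outside, world axes, zero at the start; "wrist_torque": the same for the moment, N m; "grip_width": opening from 0.0 (shut) to 1.0 (fully open).
Only numpy, scipy, OpenCV 4.12 (cv2) and the standard library are available. Lean on these libraries where they do the work, as an engineer would, in place of code of your own. Each camera call takes 0.05 s, during which the arm holds its last target. There are 200 camera calls.

## Working session

There is one attempt and no reset: what is moved stays moved. The work goes in short steps, Python scripts to look and compute and a tool call to move; the robot and the scene stay as the last step left them, time stands still between calls to the robot, and variables do not carry over. Pictures are saved under pics/ and viewed, about 8 in all and at most 12, crops included, and the job is handed in when it is done.

Besides the shell and the picture viewer there is one more tool, called after "Call:" as name(argument=value, ...), one argument or row to a line, values as JSON. carry_out: Moves the arm, as the interface text tells. Its arguments: {"type":"object","properties":{"increments":{"type":"array"},"hand":{"type":"number"}},"required":["increments"]}

```bash
mkdir -p pics
cat > h.py <<'E'
import numpy as np, cv2
from workcell import sense, snapshot, close_job
def save(n,f):
    s=snapshot(n); cv2.imwrite(f'pics/{f}.png',s['frame'][:,:,::-1]); np.savez(f'pics/{f}.npz',**s); return s
def cloud(s):
    K=s['camera_matrix'];z=s['range_z'];v,u=np.mgrid[:400,:640]
    c=np.stack([(u-K[0,2])/K[0,0]*z,(v-K[1,2])/K[1,1]*z,z],-1)
    P=(c-s['t'])@s['R']; P[z==0]=np.nan; return P
def ray(s,u,v,h):
    d=s['R'].T@np.linalg.solve(s['camera_matrix'],[u,v,1.]); o=-s['R'].T@s['t']; return o+d*(h-o[2])/d[2]
E
python3 - <<'E'
from h import *
st=sense();print({k:np.round(v,3) for k,v in st.items()})
a=save('top','top0');b=save('scene','sc0')
for s in(a,b):print(np.round(-s['R'].T@s['t'],3),np.round(s['R'],2).tolist())
cv2.imwrite('pics/both.png',cv2.resize(np.vstack([a['frame'],b['frame']])[:,:,::-1],None,fx=.75,fy=.75,interpolation=cv2.INTER_AREA))
E
```

```text
{'time_s': np.float64(0.0), 'q': array([-1.354,  0.592,  0.048,  1.61 , -0.033,  0.943, -0.034]), 'qd': array([-0.   ,  0.001, -0.001,  0.001, -0.   ,  0.   ,  0.   ]), 'joint_torque': array([ 0.0000e+00, -5.4869e+01,  1.5470e+00, -1.9811e+01,  9.0000e-03,
        9.0000e-03,  0.0000e+00]), 'tool_pos': array([0.221, 0.69 , 0.249]), 'orientation': array([ 0.571, -0.417,  0.572,  0.416]), 'ft_force': array([-0.464,  0.118,  0.99 ]), 'wrist_torque': array([-0.008,  0.023,  0.019]), 'grip_width': np.float64(0.998)}
[0.482 0.003 1.265] [[0.02, -1.0, 0.01], [-1.0, -0.02, -0.08], [0.08, -0.01, -1.0]]
[1.24  0.668 0.737] [[-0.69, 0.72, -0.03], [0.43, 0.38, -0.82], [-0.58, -0.58, -0.58]]
```

View pics/top0.png

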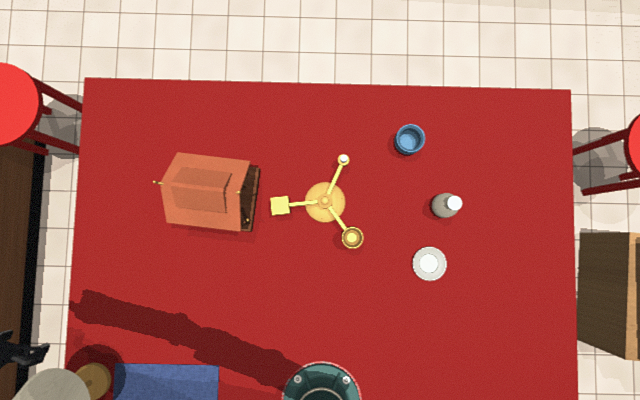

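View pics/sc0.png

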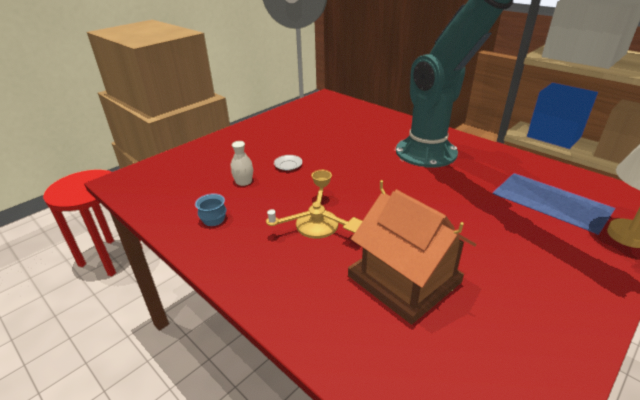

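The top view shows the hub at about (325,202), bowl (352,238), candle (343,159) and tray (279,206). The house is on the left (+y side) with its front facing right, and the vase, pot and saucer are to the right. The bowl has to turn roughly 127° clockwise. Next I'll measure.

```bash
cat > m.py <<'E'
from h import *
def meas(s,verbose=True):
    P=cloud(s);hsv=cv2.cvtColor(s['frame'],cv2.COLOR_RGB2HSV);Z=P[...,2]
    br=cv2.inRange(hsv,(18,70,60),(38,255,255))>0
    win=np.zeros_like(br);win[120:280,262:390]=1
    return P,hsv,Z,br&win
if __name__=='__main__':
    s=dict(np.load('pics/top0.npz'));P,hsv,Z,br=meas(s)
    ring=lambda m:cv2.minEnclosingCircle(np.argwhere(m)[:,::-1].astype(np.float32))
    v,u=np.mgrid[:400,:640]
    box=lambda a,b,c,d:(u>=a)&(u<b)&(v>=c)&(v<d)
    foot=br&box(303,348,180,224)&(Z<.04)
    # foot disc: at h ~ .0 outer edge
    c,r=ring(foot);print('foot',c,r,ray(s,*c,.009),'rad m',np.linalg.norm(ray(s,c[0]+r,c[1],.009)-ray(s,*c,.009)))
    fin=br&box(303,348,180,224)&(Z>.06);c=np.argwhere(fin).mean(0)[::-1];print('fin',c,fin.sum(),P[fin].mean(0),np.nanmax(Z[fin]))
    bowl=br&box(338,368,224,254)&(Z>.07);c,r=ring(bowl);print('bowl',c,r,ray(s,*c,.089),np.linalg.norm(ray(s,c[0]+r,c[1],.089)-ray(s,*c,.089)),np.nanmax(Z[bowl]))
    tr=br&box(262,292,190,222);(c,wh,a)=cv2.minAreaRect(np.argwhere(tr)[:,::-1].astype(np.float32));print('tray',c,wh,ray(s,*c,.058))
    cd=(hsv[...,1]<60)&box(332,352,148,170)&(Z>.075);c=np.argwhere(cd).mean(0)[::-1];print('candle',c,cd.sum(),ray(s,*c,.088))
    hs=box(150,268,140,240)&(Z>.10)
    print('zmax',np.nanmax(Z[hs]))
    # roof cells: z profile around
    Q=P[hs];rf=Q[Q[:,2]>.13]
    print('roof bbox',cv2.minAreaRect((rf[:,:2]*1000).astype(np.float32)),rf.min(0),rf.max(0))
    # two roof slopes: fit planes by RANSAC-ish using normals: split at x
    pl=box(150,268,140,245)&(np.abs(Z-.03)<.006);print('plinth',pl.sum(),P[pl].min(0),P[pl].max(0))
    crop=s['frame'][130:260,140:400,::-1];cv2.imwrite('pics/crop.png',cv2.resize(crop,None,fx=3,fy=3,interpolation=cv2.INTER_CUBIC))
    zz=np.nan_to_num(Z[130:260,140:280]);zz=cv2.applyColorMap((np.clip(zz/.26,0,1)*255).astype(np.uint8),cv2.COLORMAP_TURBO)
    cv2.imwrite('pics/z.png',cv2.resize(zz,None,fx=4,fy=4,interpolation=cv2.INTER_NEAREST))
E
python3 m.py
```

```text
foot (327.765380859375, 203.41029357910156) 24.816429138183594 [ 0.5759804  -0.00462225  0.009     ] rad m 0.07405674906853117
fin [324.48484848 200.06060606] 99 [0.58083828 0.0052613  0.06851007] 0.0819342539282862
bowl (351.7083435058594, 237.125) 10.54843807220459 [ 0.4776998  -0.07279419  0.089     ] 0.029306786005564356 0.09484196810171294
tray (280.8729553222656, 205.10247802734375) (17.745004653930664, 20.55161476135254) [0.56426421 0.12976861 0.058     ]
candle [343.175 157.95 ] 40 [ 0.69959833 -0.04464213  0.088     ]
zmax 0.24194946530885644
roof bbox ((592.5181884765625, 318.4899597167969), (210.2816619873047, 191.60284423828125), 84.6480484008789) [0.4895687  0.21260605 0.13000397] [0.69474343 0.4281128  0.24194947]
plinth 719 [0.48836881 0.20278967 0.0243896 ] [0.67691911 0.25349224 0.03594721]
```

View pics/crop.png

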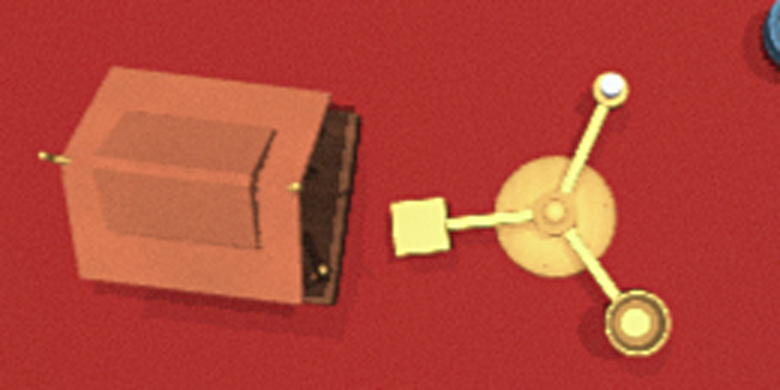

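View pics/z.png

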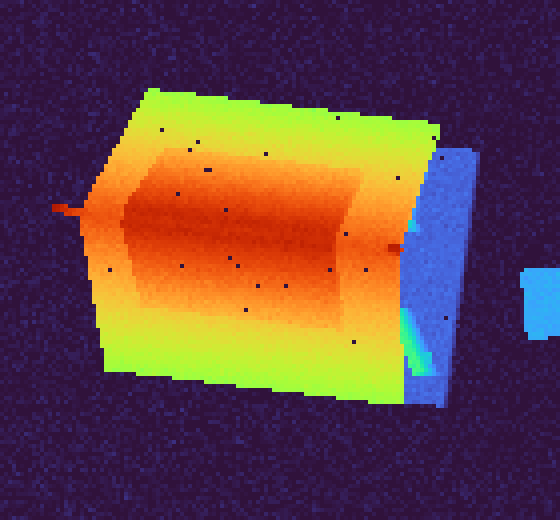

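The crops show the house's front edge and plinth corners clearly (front edge about (478,150) to (445,406) in the 4x depth crop), and the ridge runs front to back. I'll get the house's axis from the plinth front corners, the ridge and the eaves.

```bash
cat > house.py <<'E'
from m import *
s=dict(np.load('pics/top0.npz'));P,hsv,Z,br=meas(s)
v,u=np.mgrid[:400,:640]
B=np.array([.4777,-.0728]);C=np.array([.6996,-.0446]);T=np.array([.5643,.1298])
c=(B+C+T)/3;print('centroid',c,[np.linalg.norm(p-c) for p in(B,C,T)],[np.degrees(np.arctan2(*(p-c)[::-1])) for p in(B,C,T)])
# roof planes
w=(u>150)&(u<262)&(v>140)&(v<240)
Q=P[w&(Z>.12)]
def plane(Q,seed):
    n=seed
    for _ in range(15):
        r=Q[:,2]-(Q[:,:2]@n[:2]+n[2]);m=abs(r)<(.006)
        A=np.c_[Q[m,:2],np.ones(m.sum())];n=np.linalg.lstsq(A,Q[m,2],rcond=None)[0]
    return n,m.sum(),r[m].std()
xc=.585
lo=Q[(Q[:,2]<.185)&(Q[:,0]<xc)];hi=Q[(Q[:,2]<.185)&(Q[:,0]>xc)]
out=[]
for S in(lo,hi):
    n0=np.linalg.lstsq(np.c_[S[:,:2],np.ones(len(S))],S[:,2],rcond=None)[0];n,k,sd=plane(S,n0);print('plane',n,k,sd);out.append(n)
d=out[0]-out[1]   # a x + b y + c =0 ridge
print('ridge x at y=.2,.3,.4:',[-(d[1]*y+d[2])/d[0] for y in(.2,.3,.4)],'dx/dy',-d[1]/d[0],'slopes dir',[n[1]/n[0] for n in out])
# plinth front edge: rightmost plinth pixel per row
pl=(u>225)&(u<275)&(v>150)&(v<240)&(abs(Z-.03)<.008)
pl=cv2.morphologyEx(pl.astype(np.uint8),cv2.MORPH_OPEN,np.ones((3,3)))
E=[]
for r in range(150,240):
    k=np.where(pl[r])[0]
    if len(k)>4:E.append((k.max()+.5,r))
E=np.array(E);W=np.array([ray(s,a,b,.03) for a,b in E])[:,:2]
p=np.polyfit(W[3:-3,0],W[3:-3,1],1);print('front edge y=',p,'resid',np.std(W[3:-3,1]-np.polyval(p,W[3:-3,0])),'rows',E[0],E[-1])
a,b=ray(s,E[0,0],E[0,1]-.5,.03)[:2],ray(s,E[-1,0],E[-1,1]+.5,.03)[:2];print('corners',a,b,'width',np.linalg.norm(a-b),'mid',(a+b)/2)
E
python3 house.py
```

```text
centroid [0.58053333 0.00413333] [np.float64(0.1284267582017946), np.float64(0.12865383355690918), np.float64(0.12671082125147096)] [np.float64(-143.19850986571288), np.float64(-22.25901616296671), np.float64(97.36057700877616)]
plane [ 0.87157307 -0.08205789 -0.27855209] 1503 0.0020357018859896068
plane [-0.86938699  0.08490451  0.70009085] 1242 0.0018608190036817148
ridge x at y=.2,.3,.4: [np.float64(0.581308807257058), np.float64(0.5908990559920022), np.float64(0.6004893047269465)] dx/dy 0.09590248734944205 slopes dir [np.float64(-0.09414918501177379), np.float64(-0.09766019837182031)]
front edge y= [-0.09845567  0.26739806] resid 0.001475584834203268 rows [257.5 167. ] [250.5 230. ]
corners [0.67863938 0.20521873] [0.48993365 0.21876247] width 0.1891911267586207 mid [0.58428652 0.2119906 ]
```

```bash
cat > plan.py <<'E'
from h import *
from scipy.spatial.transform import Rotation as Ro
c=np.array([.5805,.0045])
def tool():
    s=sense();q=s['orientation'];return np.array(s['tool_pos']),Ro.from_quat([q[1],q[2],q[3],q[0]]),s
def inc(p,Rg):
    """increments from present pose to world pose"""
    t,R,_=tool();return np.round(np.r_[R.inv().apply(np.array(p)-t),(R.inv()*Rg).as_rotvec()],4)
def goal(phi,off,r=.075,z=.054,flip=1):
    """fingertip at radius r along spoke at phi(deg), off m anticlockwise; tool z along flip*tangent, x down"""
    a=np.radians(phi);rad=np.array([np.cos(a),np.sin(a)]);tan=np.array([-rad[1],rad[0]])
    x=np.array([0,0,-1.]);zz=flip*np.r_[tan,0];y=np.cross(zz,x)
    return np.r_[c+r*rad+off*tan,z],Ro.from_matrix(np.c_[x,y,zz])
E
python3 - <<'E'
from plan import *
t,R,s=tool();print(np.round(R.as_matrix(),3))
for f in(1,-1):
    p,Rg=goal(-22.7,.034,z=.40,flip=f);print(f,p,inc(p,Rg))
E
```

```text
[[-0.001 -0.952  0.305]
 [-0.002  0.305  0.952]
 [-1.    -0.    -0.002]]
1 [0.66281116 0.00692334 0.4       ] [-1.496e-01 -6.291e-01 -5.160e-01  8.640e-02 -2.100e-03  2.000e-04]
-1 [0.66281116 0.00692334 0.4       ] [-1.4960e-01 -6.2910e-01 -5.1600e-01 -3.0551e+00 -3.0000e-04 -3.2000e-03]
```

Call:
carry_out(
  increments=[
    [-0.05,0,0,0,0,0],
    [-0.1,-0.03,-0.02,0,0,0],
    [-0.15,-0.06,-0.05,0,0,0],
    [-0.15,-0.1,-0.08,0.02,0,0],
    [-0.15,-0.14,-0.115,0.02,0,0],
    [-0.15,-0.18,-0.15,0.02,0,0],
    [-0.15,-0.22,-0.18,0.03,0,0],
    [-0.15,-0.26,-0.213,0.03,0,0],
    [-0.15,-0.3,-0.246,0.04,0,0],
    [-0.15,-0.34,-0.279,0.04,0,0],
    [-0.15,-0.38,-0.312,0.05,0,0],
    [-0.15,-0.42,-0.345,0.05,0,0],
    [-0.15,-0.46,-0.378,0.06,0,0],
    [-0.15,-0.5,-0.41,0.06,0,0],
    [-0.15,-0.54,-0.443,0.07,0,0],
    [-0.15,-0.58,-0.476,0.08,0,0],
    [-0.15,-0.61,-0.5,0.086,0,0],
    [-0.15,-0.629,-0.516,0.086,0,0],
    [-0.15,-0.629,-0.516,0.086,0,0],
    [-0.15,-0.629,-0.516,0.086,0,0],
  ],
  hand=0,
)

```text
time_s: 2.6
tool_pos: [0.6621, 0.0088, 0.3998]
orientation: [0.588, -0.392, 0.588, 0.393]
ft_force: [0.3, 0.5, -0.5]
grip_width: 0.001
```

Run:
```python
from plan import *
t,R,s=tool();print(s['time_s'],t,np.round(s['q'],2),s['grip_width'])
p,Rg=goal(-22.7,.034);print(p,inc(p,Rg))
w=save('wrist','w1')
P=cloud(w);hsv=cv2.cvtColor(w['frame'],cv2.COLOR_RGB2HSV)
```

```text
2.6 [0.66213064 0.00878411 0.39979045] [-0.32  0.4   0.35  1.6  -0.15  1.17  1.24] 0.000528439975621175
[0.66281116 0.00692334 0.054     ] [ 0.3458 -0.002  -0.0016  0.0018  0.0005 -0.0018]
```

View pics/w1.png

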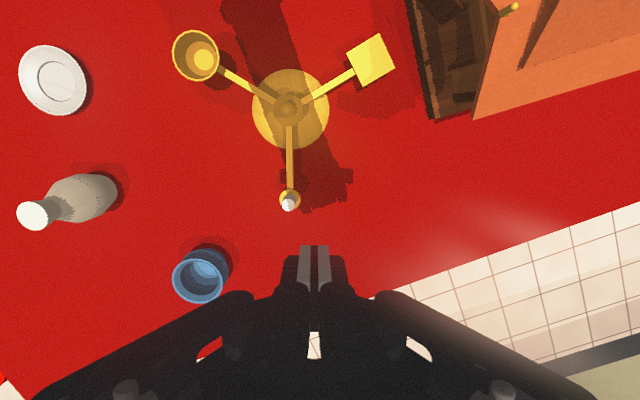

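The wrist view shows the closed fingers standing to the anticlockwise side of the candle spoke (spoke column about 290, fingers about 315), with clear space below. I'll go down.

Call:
carry_out(
  increments=[
    [0.04,0,0,0,0,0],
    [0.085,-0.002,0,0,0,0],
    [0.13,-0.002,0,0,0,0],
    [0.175,-0.002,0,0,0,0],
    [0.22,-0.002,0,0,0,0],
    [0.26,-0.002,0,0,0,0],
    [0.295,-0.002,0,0,0,0],
    [0.32,-0.002,0,0,0,0],
    [0.335,-0.002,0,0,0,0],
    [0.345,-0.002,0,0,0,0],
    [0.345,-0.002,0,0,0,0],
  ],
)

```text
time_s: 4.03
tool_pos: [0.6646, 0.007, 0.0553]
orientation: [0.588, -0.392, 0.588, 0.392]
ft_force: [-0.4, -0.4, -0.0]
grip_width: 0.001
```

Run:
```python
from plan import *
t,R,s=tool();print(s['time_s'],t,np.round(s['q'],2),s['ft_force'])
# arc: first 0.030 to contact ,then rotate
for off,phi in [(.034,-22.7),(.024,-22.7)]+[(.0195,-22.7-d) for d in (0,3,7,12,17,22,27,32,37,42,47,52,57)]:
    p,Rg=goal(phi,off);print(phi,inc(p,Rg).tolist())
save('wrist','w2')
```

```text
4.025 [0.66457149 0.00699506 0.05526853] [-0.22  0.77  0.21  1.86 -0.29  0.54  1.36] [-0.39133099 -0.40351624 -0.0371962 ]
-22.7 [0.0013, 0.0016, -0.0007, 0.0009, 0.0001, -0.0003]
-22.7 [0.0013, 0.0016, -0.0107, 0.0009, 0.0001, -0.0003]
-22.7 [0.0013, 0.0016, -0.0152, 0.0009, 0.0001, -0.0003]
-25.7 [0.0013, 0.0007, -0.0192, 0.0533, 0.0001, -0.0003]
-29.7 [0.0013, -0.0002, -0.0245, 0.1231, 0.0001, -0.0003]
-34.7 [0.0013, -0.0008, -0.0313, 0.2104, 0.0001, -0.0003]
-39.7 [0.0013, -0.0008, -0.038, 0.2976, 0.0001, -0.0003]
-44.7 [0.0013, -0.0002, -0.0448, 0.3849, 0.0001, -0.0003]
-49.7 [0.0013, 0.001, -0.0514, 0.4722, 0.0001, -0.0003]
-54.7 [0.0013, 0.0027, -0.058, 0.5594, 0.0, -0.0003]
-59.7 [0.0013, 0.005, -0.0643, 0.6467, 0.0, -0.0003]
-64.7 [0.0013, 0.0079, -0.0704, 0.734, 0.0, -0.0003]
-69.7 [0.0013, 0.0113, -0.0763, 0.8212, 0.0, -0.0003]
-74.7 [0.0013, 0.0151, -0.0818, 0.9085, -0.0, -0.0003]
-79.7 [0.0013, 0.0195, -0.087, 0.9958, -0.0, -0.0003]
```

View pics/w2.png

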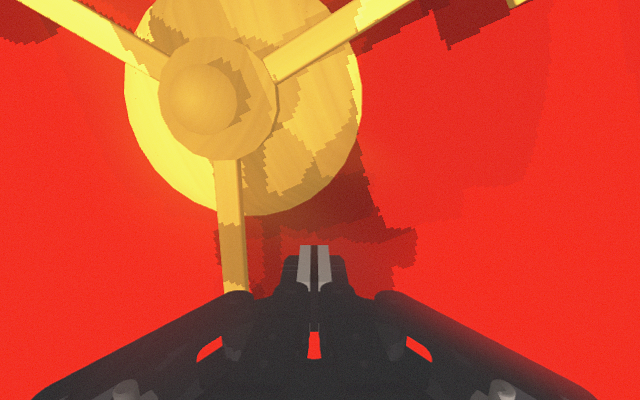

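Seen from the wrist, the fingertip is beside the candle spoke (spoke at columns 215–245, fingers 295–330) and outside the foot. I'll push gently along the arc.

Call:
carry_out(
  increments=[
    [0.001,0.0015,-0.004,0,0,0],
    [0.001,0.0015,-0.008,0,0,0],
    [0.001,0.0015,-0.012,0,0,0],
    [0.001,0.001,-0.0152,0.01,0,0],
    [0.001,0.001,-0.0175,0.03,0,0],
    [0.001,0.0005,-0.02,0.065,0,0],
    [0.001,0,-0.0228,0.1,0,0],
    [0.001,-0.0003,-0.026,0.142,0,0],
    [0.001,-0.0006,-0.0295,0.186,0,0],
    [0.001,-0.0008,-0.033,0.232,0,0],
    [0.001,-0.0008,-0.0365,0.278,0,0],
    [0.001,-0.0006,-0.04,0.324,0,0],
    [0.001,-0.0003,-0.0436,0.37,0,0],
    [0.001,0.0001,-0.0472,0.416,0,0],
    [0.001,0.0008,-0.0507,0.462,0,0],
    [0.001,0.0016,-0.0542,0.508,0,0],
    [0.001,0.0025,-0.0576,0.554,0,0],
    [0.001,0.0036,-0.0608,0.598,0,0],
    [0.001,0.0046,-0.0632,0.632,0,0],
    [0.001,0.005,-0.0643,0.647,0,0],
  ],
)

```text
time_s: 6.58
tool_pos: [0.635, -0.051, 0.0543]
orientation: [0.683, -0.184, 0.683, 0.184]
ft_force: [0.2, 0.6, 0.7]
grip_width: 0.002
```

```bash
cat > wh.py <<'E'
from plan import *
def wheel(s):
    """bowl angle from top view: bowl rim circle near predicted radius"""
    P=cloud(s);hsv=cv2.cvtColor(s['frame'],cv2.COLOR_RGB2HSV)
    br=cv2.inRange(hsv,(18,70,60),(38,255,255))>0
    r=np.hypot(P[...,0]-c[0],P[...,1]-c[1])
    m=(br&(r>.09)&(r<.172)&(P[...,2]>.05)).astype(np.uint8)
    n,l,st,ce=cv2.connectedComponentsWithStats(m)
    for i in range(1,n):
        if st[i,4]<60: continue
        q=np.argwhere((l==i))[:,::-1].astype(np.float32);zm=np.nanpercentile(P[...,2][l==i],80)
        if zm>.07: # bowl: only pixels of rim height
            q=np.argwhere((l==i)&(P[...,2]>.074))[:,::-1].astype(np.float32)
            u,R=cv2.minEnclosingCircle(q);X=ray(s,*u,.089)
        else: u=cv2.minAreaRect(q)[0];X=ray(s,*u,.058)
        d=X[:2]-c;print('part',st[i,4],'z80 %.3f'%zm,np.round(X,4),'r %.4f ang %.1f'%(np.linalg.norm(d),np.degrees(np.arctan2(d[1],d[0]))))
E
python3 - <<'E'
from wh import *
t,R,s=tool();print(s['time_s'],t,np.round(s['q'],2),s['ft_force']);wheel(save('top','t2'))
ph=-22.7-37
for d in (0,)+tuple(range(3,52,4)):
    p,Rg=goal(ph-d,.0195);print(d,inc(p,Rg).tolist())
E
```

```text
6.575 [ 0.63503551 -0.05102488  0.05433049] [-0.23  0.77  0.36  1.93 -0.51  0.52  1.01] [0.21310774 0.63815896 0.65224163]
part 317 z80 0.061 [0.6407 0.1113 0.058 ] r 0.1226 ang 60.6
0 [0.0003, 0.0004, 0.0006, -0.0023, -0.0004, -0.0001]
3 [0.0003, -0.0005, -0.0034, 0.0501, -0.0004, -0.0001]
7 [0.0003, -0.0014, -0.0087, 0.1199, -0.0004, -0.0001]
11 [0.0003, -0.0019, -0.0141, 0.1897, -0.0004, -0.0001]
15 [0.0003, -0.0021, -0.0195, 0.2595, -0.0004, -0.0]
19 [0.0003, -0.0019, -0.0249, 0.3294, -0.0004, -0.0]
23 [0.0003, -0.0013, -0.0303, 0.3992, -0.0004, -0.0]
27 [0.0003, -0.0003, -0.0356, 0.469, -0.0004, -0.0]
31 [0.0003, 0.001, -0.0408, 0.5388, -0.0004, 0.0]
35 [0.0003, 0.0027, -0.046, 0.6086, -0.0004, 0.0]
39 [0.0003, 0.0048, -0.051, 0.6784, -0.0004, 0.0]
43 [0.0003, 0.0072, -0.0558, 0.7482, -0.0004, 0.0001]
47 [0.0003, 0.0099, -0.0605, 0.818, -0.0004, 0.0001]
51 [0.0003, 0.0129, -0.065, 0.8879, -0.0004, 0.0001]
```

View pics/t2.png

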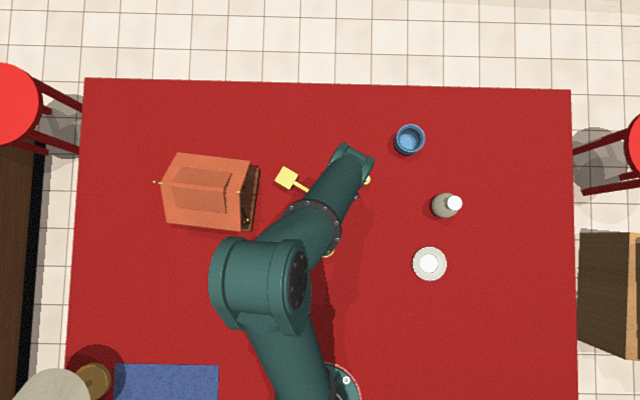

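The tray is now at (287,178), which is 60.6°, so the wheel has turned 37° as commanded. The finger offset model holds, so I'll continue.

Call:
carry_out(
  increments=[
    [0,0,-0.002,0.02,0,0],
    [0,-0.0005,-0.0045,0.06,0,0],
    [0,-0.001,-0.0075,0.1,0,0],
    [0,-0.0016,-0.011,0.145,0,0],
    [0,-0.0019,-0.0141,0.19,0,0],
    [0,-0.002,-0.0177,0.236,0,0],
    [0,-0.002,-0.0213,0.282,0,0],
    [0,-0.0019,-0.0249,0.329,0,0],
    [0,-0.0016,-0.0285,0.375,0,0],
    [0,-0.001,-0.032,0.422,0,0],
    [0,-0.0003,-0.0356,0.469,0,0],
    [0,0.0006,-0.039,0.515,0,0],
    [0,0.0015,-0.0425,0.562,0,0],
    [0,0.0027,-0.046,0.609,0,0],
    [0,0.0041,-0.0493,0.655,0,0],
    [0,0.0055,-0.0525,0.7,0,0],
    [0,0.0072,-0.0558,0.748,0,0],
    [0,0.0086,-0.0583,0.785,0,0],
    [0,0.0096,-0.06,0.81,0,0],
    [0,0.0099,-0.0605,0.818,0,0],
  ],
)

```text
time_s: 9.12
tool_pos: [0.5778, -0.0729, 0.0543]
orientation: [0.7, 0.102, 0.7, -0.102]
ft_force: [0.6, 0.7, -0.4]
grip_width: -0.001
```

Run:
```python
from wh import *
t,R,s=tool();print(s['time_s'],t,np.round(s['q'],2),s['ft_force']);wheel(save('top','t3'))
ph=-22.7-84
for d in (0,3,7,11,15,19,23,27,31,35,37,39,40):
    p,Rg=goal(ph-d,.0195);print(d,inc(p,Rg).tolist())
```

```text
9.125 [ 0.57779105 -0.07285256  0.05430334] [-0.31  0.77  0.52  2.06 -0.79  0.51  0.51] [ 0.59383146  0.74741739 -0.42210556]
part 308 z80 0.061 [0.6998 0.0328 0.058 ] r 0.1226 ang 13.4
0 [0.0003, -0.0002, -0.0002, 0.0008, -0.0001, 0.0001]
3 [0.0003, -0.0011, -0.0041, 0.0532, -0.0001, 0.0001]
7 [0.0003, -0.002, -0.0095, 0.123, -0.0001, 0.0001]
11 [0.0003, -0.0025, -0.0149, 0.1928, -0.0001, 0.0001]
15 [0.0003, -0.0026, -0.0203, 0.2626, -0.0, 0.0001]
19 [0.0003, -0.0024, -0.0257, 0.3324, -0.0, 0.0001]
23 [0.0003, -0.0018, -0.031, 0.4023, -0.0, 0.0001]
27 [0.0003, -0.0008, -0.0364, 0.4721, -0.0, 0.0001]
31 [0.0003, 0.0006, -0.0416, 0.5419, -0.0, 0.0001]
35 [0.0003, 0.0023, -0.0467, 0.6117, -0.0, 0.0002]
37 [0.0003, 0.0033, -0.0492, 0.6466, -0.0, 0.0002]
39 [0.0003, 0.0043, -0.0517, 0.6815, -0.0, 0.0002]
40 [0.0003, 0.0049, -0.0529, 0.699, -0.0, 0.0002]
```

View pics/t3.png

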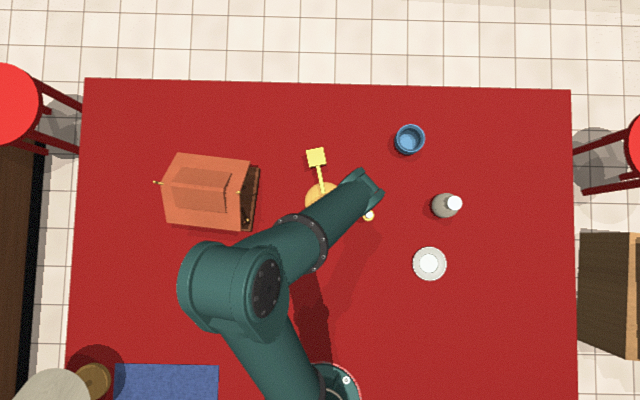

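The tray at (316,157) is at 13.4°, so the wheel has turned 84° in total. I'll push another 37°, leaving about 4° for the final correction.

Call:
carry_out(
  increments=[
    [0,-0.0005,-0.002,0.02,0,0],
    [0,-0.0013,-0.005,0.06,0,0],
    [0,-0.0018,-0.008,0.1,0,0],
    [0,-0.0022,-0.0113,0.145,0,0],
    [0,-0.0025,-0.0149,0.192,0,0],
    [0,-0.0026,-0.0184,0.238,0,0],
    [0,-0.0026,-0.022,0.285,0,0],
    [0,-0.0024,-0.0257,0.332,0,0],
    [0,-0.002,-0.029,0.376,0,0],
    [0,-0.0015,-0.0324,0.42,0,0],
    [0,-0.0009,-0.0356,0.462,0,0],
    [0,-0.0001,-0.0387,0.503,0,0],
    [0,0.0006,-0.0416,0.542,0,0],
    [0,0.0014,-0.044,0.575,0,0],
    [0,0.0022,-0.0463,0.606,0,0],
    [0,0.0027,-0.0478,0.627,0,0],
    [0,0.0031,-0.0487,0.64,0,0],
    [0,0.0033,-0.0492,0.647,0,0],
  ],
)

```text
time_s: 11.42
tool_pos: [0.5317, -0.0556, 0.0543]
orientation: [0.631, 0.319, 0.631, -0.319]
ft_force: [1.4, -0.7, -0.8]
grip_width: -0.002
```

Run:
```python
from wh import *
t,R,s=tool();print(s['time_s'],t,np.round(s['q'],2),s['ft_force']);a=save('top','t4');wheel(a);b=save('scene','s4');save('wrist','w4')
cv2.imwrite('pics/c4.png',np.vstack([cv2.resize(a['frame'][130:270,150:400,::-1],(536,300)),cv2.resize(b['frame'][150:315,200:495,::-1],(536,300))]))
```

```text
11.425 [ 0.53170633 -0.05558111  0.0543029 ] [-0.43  0.79  0.65  2.17 -1.02  0.53  0.08] [ 1.35997291 -0.66289953 -0.76712579]
part 304 z80 0.060 [ 0.6927 -0.0453  0.058 ] r 0.1228 ang -23.9
part 285 z80 0.087 [0.5686 0.1348 0.089 ] r 0.1309 ang 95.2
```

View pics/c4.png

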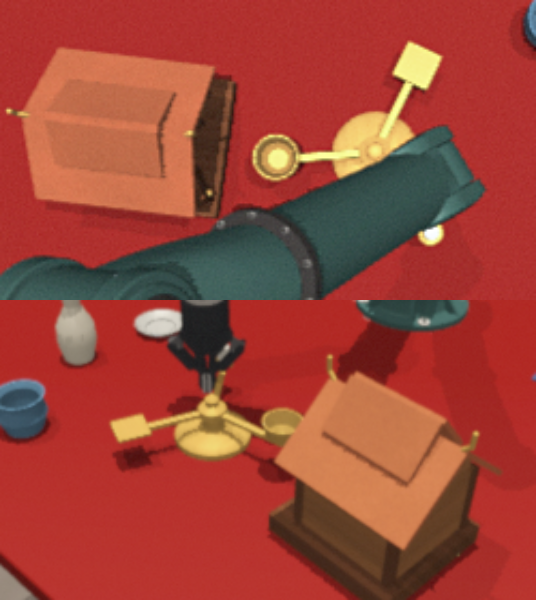

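The bowl is at (0.5686, 0.1348), which is 95.2°. The doorway line at that y is x≈0.576, so about 3.2° more clockwise is needed. I'll do that slowly.

Call:
carry_out(
  increments=[
    [0,-0.0002,-0.0007,0.009,0,0],
    [0,-0.0004,-0.0015,0.02,0,0],
    [0,-0.0006,-0.0023,0.031,0,0],
    [0,-0.0008,-0.003,0.04,0,0],
    [0,-0.0009,-0.0036,0.048,0,0],
    [0,-0.001,-0.0041,0.054,0,0],
    [0,-0.001,-0.0042,0.056,0,0],
    [0,-0.001,-0.0042,0.056,0,0],
  ],
)

```text
time_s: 12.58
tool_pos: [0.5285, -0.0528, 0.0543]
orientation: [0.622, 0.337, 0.622, -0.337]
ft_force: [-0.1, -1.3, -0.7]
grip_width: -0.001
```

Run:
```python
from wh import *
t,R,s=tool();print(s['time_s'],t,s['ft_force']);wheel(save('top','t5'))
```

```text
12.575 [ 0.52848159 -0.05275047  0.05432497] [-0.09070899 -1.27219746 -0.65087383]
part 310 z80 0.060 [ 0.689  -0.0512  0.058 ] r 0.1220 ang -27.2
part 280 z80 0.088 [0.5756 0.1351 0.089 ] r 0.1307 ang 92.1
```

The bowl is at (0.5756, 0.1351) and the line is at x=0.5760, so it's on target. I'll back off tangentially and then lift straight up.

Call:
carry_out(
  increments=[
    [0,0,0.003,0,0,0],
    [0,0,0.008,0,0,0],
    [0,0,0.013,0,0,0],
    [0,0,0.015,0,0,0],
    [-0.02,0,0.015,0,0,0],
    [-0.06,0,0.015,0,0,0],
    [-0.11,0,0.015,0,0,0],
    [-0.16,0,0.015,0,0,0],
    [-0.21,0,0.015,0,0,0],
    [-0.26,0,0.015,0,0,0],
    [-0.3,0,0.015,0,0,0],
    [-0.32,0,0.015,0,0,0],
    [-0.32,0,0.015,0,0,0],
    [-0.32,0,0.015,0,0,0],
  ],
)

```text
time_s: 14.38
tool_pos: [0.5357, -0.0647, 0.3726]
orientation: [0.621, 0.336, 0.623, -0.337]
ft_force: [0.3, 0.2, 1.3]
grip_width: 0.003
```

Run:
```python
from wh import *
t,R,s=tool();print(s['time_s'],t,s['ft_force']);a=save('top','t6');wheel(a)
w=save('wrist','w6')
cv2.imwrite('pics/c6.png',np.vstack([cv2.resize(a['frame'][110:290,150:480,::-1],(550,300)),cv2.resize(w['frame'][:,:,::-1],(480,300))[:, :480].repeat(1,1) if 0 else cv2.resize(w['frame'][:,:,::-1],(550,300))]))
```

```text
14.375 [ 0.53569558 -0.06468387  0.37260888] [0.29667898 0.18777726 1.30663215]
part 312 z80 0.060 [ 0.689  -0.0512  0.058 ] r 0.1220 ang -27.2
part 268 z80 0.087 [0.576  0.1352 0.089 ] r 0.1307 ang 92.0
```

View pics/c6.png

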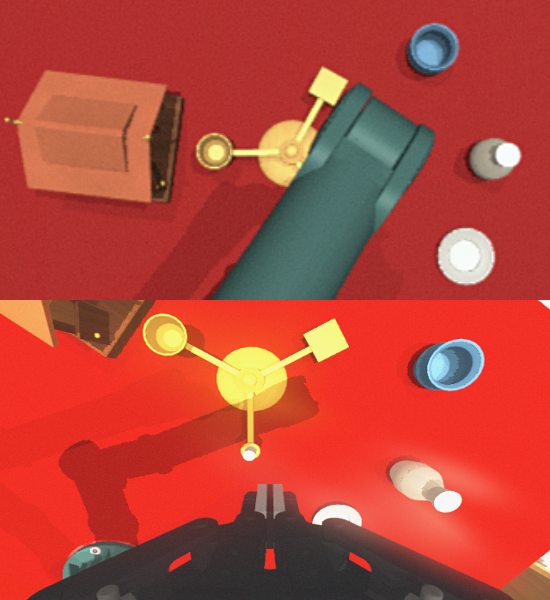

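The arm is clear. In the top view the bowl stands in front of the doorway, and the pot, vase and saucer look unmoved. The bowl reads (0.576, 0.135), on the doorway line to within the measurement error, so I'm handing in.

```bash
python3 -c "
from workcell import close_job
print(close_job())"
```

```text
the job is handed in; nothing more can be done
None
```

I turned the wheel about 125° clockwise, and the bowl now stands in front of the spirit house's doorway. I used the tip of the closed gripper on the anticlockwise side of the candle spoke, in four slow arcs with no reversal. I then backed the finger off, lifted clear and handed the job in at about 14 s; it reports no verdict.

- **Bowl position:** after I withdrew, the bowl's centre read (0.576, 0.135). That is within about 1 mm of the doorway's centre line as I measured it. It had moved about 0.4 mm since the reading before I withdrew, which is within noise.
- **Forces:** the readings taken after each move were about 2 N or less.
- **Bystanders:** the vase, incense pot and saucer looked unmoved in the last pictures; I judged this by eye and did not measure it. I did not re-measure the foot at the end either, but the bowl's radius from the original axis stayed at 131 mm.
- **Disagreements:**
  - The house's ridge and its plinth midpoint differed by about 2 mm across the doorway, so I used their mean.
  - The tray's radius read 122 mm instead of 130 mm in the later views, probably because part of the spoke was included in its mask. I used its angle only to track the turn.

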